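Clamp a blank in the filing jig

ROBOT

A 7-joint arm with a two-finger parallel gripper is mounted at the origin on the work surface. World frame = base frame: x ahead of the robot, y to its left, z up, the work surface at z = 0. Lengths are in mm, angles in rad, forces in N, time in s.
With the tool pointing down it reaches from about 425 to 825 mm from the base axis. Payload 3.6 kg.
Tool frame: the origin (TCP) lies on the centre line of the jaws, within the pads' length; the fingertips stand 11 mm ahead of it and the grasp point (between the pads) lies 8 mm behind it (manip.tip_reach is the distance from the TCP to the fingertips, in mm); y points along the fingers, x is the direction in which the jaws open and shut, and the axes are right-handed (so a half turn about y gives the same grasp; the last joint's range is limited). The gripper opens to 93 mm and grips with 3 to 60 N. Pads are 15 mm wide; open, the fingers measure 128 mm over their backs; the gripper's body (75 mm by 188 mm) begins 65 mm behind the grasp point.
Start: joints at [-1.359, 0.615, -0.013, 1.423, 0.008, 1.103, -0.04], TCP at [153.717, 631.533, 229.64] pointing down, gripper open.
Joint ranges: [-3.12, 3.12], [-0.3, 2.06], [-1.34, 1.32], [0.26, 2.42], [-1.36, 4.5], [0.01, 1.98], [-2.84, 2.84]. Speed limits (rad/s): [2.79, 2.79, 3.14, 3.14, 3.14, 3.14, 3.14].

INTERFACE

Orientations are given as a unit quaternion [x, y, z, w].
In Python, from rig import readout, imaging, finish_job, manip gives the robot as it stands.
- The arm moves only by the tool carry_out, never from a script. Its argument "increments" is one flat list of numbers, 6 for each row, row after row: the shift along the tool's x, y, z in cm, then the turn, a rotation vector about the tool's x, y, z in rad. A call has 1 to 5 rows; each row is the pose to reach, as a shift and turn from the pose measured when the call began, along the tool's axes at that moment; what a row does not reach only later rows make up. A row lasts 1/8 s, in which the tool goes at most 62.5 mm and 10.7 degrees, less where a joint would pass 70% of its speed; a pose out of reach is approached as far as the arm can. A call with a gripper value outside its range is refused whole. "hand" is the opening in per cent of the stroke, from 0 (shut) to 100 (fully open), set as the call begins (left out, the last holds). The fingers move at their own pace and stop on an object; the grip force is fixed at half the most. Time passes only in rows, so rows that repeat a pose let the fingers close. It gives the time, the measured TCP pose, the force and the opening at its end, in the units of the state.
- readout.read_state(): the state, without advancing time (a new reading comes with each control period).
- imaging.camera(name): name is "scene" or "top" or "wrist"; returns the picture (480x640x3 uint8, red, green, blue); there is no depth.
- imaging.calibration(name): a dict with "fx", "fy", "cx", "cy" (pixels), "dist" ([k1, k2, p1, p2, k3] as OpenCV has them; the pictures are not rectified), "world_from_camera" (4x4, takes a point from camera to world coordinates). Camera axes: x right, y up, looking along -z (the intrinsics and any distortion apply to the point x, -y, -z); pixel columns grow to the right and rows downward; lengths in mm; the calibration is good to about 2 mm. A picture is of the moment at which its call begins: read the wrist's pose just before it. calibration takes no time and is no camera call; for the wrist camera it gives the pose at the moment of the call.
- finish_job(): hands the job in, once; it reports no verdict.
The state is a dict: "time": time; "joints": joint angles; "joint_velocities": joint speeds; "joint_efforts": joint torques, N m; "position": TCP position; "tool_rot": TCP orientation; "contact_force": force on the tool from outside, world axes, zero at the start; "torque": the same for the moment, N m; "grip_width": finger opening in mm.
Only numpy, scipy, OpenCV 4.12 (cv2) and the standard library are available. Lean on these libraries where they do the work, as an engineer would, in place of code of your own. Each camera call takes 0.05 s, during which the arm holds its last target. There are 200 camera calls.

TASK

The loose aluminium blank has to be held in the green filing jig so that its blue-marked sawn end can be filed. Swing the jig's spring clip up until it stays up, slide the blank flat along the channel bed under the clip, blue end sticking out, and push it home against the head of the end stop, gently but so that it definitely bears on it; then ease the clip down onto the blank by its red grip without letting it snap shut. Force nothing, and leave the tools on the bench where they are.

Things in the scene. Friction and masses are not known exactly. Their poses are not given: they have to be found in the camera images.
- jig: green steel filing jig bolted to the bench, base 167 x 72 mm. Origin on the bench under the channel's middle line; x along the channel, the way the blank slides in; z up. Base from x = -62 (open mouth) to +105 mm; bed (channel floor) 18 mm above the bench. Low side ears with bolts: x = 0 to 40 mm, out to y = +-61 mm, 16 mm high. Hinge cheeks at x = 50 to 70 mm, 46 mm high.
- jig_mouth (a point): middle of the channel's mouth at bed height (jig x = -62 mm, 18 mm above the bench). Two steel guide rails 5 mm high stand on the bed from 12 to 107 mm inside the mouth, inner faces 47 mm apart; they flare to about 56 mm at the mouth.
- stop: end stop: fixed brass block on the bed, 12 mm deep, 24 mm wide, 9.5 mm high; origin at bed height in the middle of its face to the mouth (jig x = 40 mm), axes as the jig's. From it a stop rod with a dark 20 x 7 mm head (4 mm thick) sticks out to the mouth; the blank meets the head, 4 to 20 mm in front of the block, as the last job left it: not measured, feel for it with 3 to 10 N; 15 N is too hard.
- clip (a joint): angle of the spring clip (rad): 0 = foot on the bare bed, grows as it lifts, 0.9 = fully up; about 0.1 when the foot rests on the 6 mm blank. Its over-centre spring drives it down below 0.45 rad and up above, so it either stays fully up or presses down; lifting it takes about 8 N at the grip; let go below 0.45 it snaps shut.
- clip_grip (a point): centre of the clip's red cross grip, a cylinder 16 mm in diameter, 22 mm long, axis parallel to the jig's y, flat ends free on both sides, on the end of the 20 mm wide bent steel strip. At angle 0 it is 88 mm from the hinge towards the mouth and 18 mm above it (54 mm above the bench); it moves on a 90 mm circle about the hinge. The clip's foot is 60 mm from the hinge.
- clip_hinge (a point): middle of the clip's hinge pin (axis parallel to the jig's y), fixed to the jig at x = 60 mm, 36 mm above the bench.
- blank: loose flat aluminium blank 140 x 44 x 6 mm, about 0.1 kg, lying flat on the bench. Origin at the centre of its underside, x along its length towards the clean end (goes in first, against the stop), z up; two dark hole marks on top, the rear 14 mm (the sawn end) is blue. When it is home 42 to 58 mm of it stick out of the base.
- blank_front (a point): middle of the blank's clean end face, 3 mm above its underside.
- blank_back (a point): middle of the blank's blue end face, 3 mm above its underside.
- hammer: hammer with wooden handle, 260 mm long, up to 26 mm high, lying on the bench: leave alone. Origin under its middle, x towards the head.
- file: flat file with wooden handle, 310 mm long, up to 26 mm high, lying on the bench: leave alone. Origin under its middle, x towards the tip.
- screwdriver: yellow screwdriver 180 mm long, up to 26 mm high, lying on the bench: leave alone. Origin under its middle, x towards the tip.
Not all that is in view belongs to the job. Several things look just like the jig: the one meant starts farthest to the robot's left.

How it is judged:
By the outcome, as a careful person would: the job done as asked, in the order asked, and still so for the second after the job is handed in, with the robot touching nothing.
It also fails if it takes over 72 s, if anything falls off the work surface, if the arm or the gripper's body presses on something with over 40 N, if the wrist force passes 120 N, or if a joint passes its speed limit or range.

## Working session

There is one attempt and no reset: what is moved stays moved. The work goes in short steps, Python scripts to look and compute and a tool call to move; the robot and the scene stay as the last step left them, time stands still between calls to the robot, and variables do not carry over. Pictures are saved under pics/ and viewed, about 8 in all and at most 12, crops included, and the job is handed in when it is done.

Besides the shell and the picture viewer there is one more tool, called after "Request:" by a JSON object that holds its "fn" and its "kwargs". carry_out: Moves the arm, as the interface text tells. Its arguments: {"type":"object","properties":{"increments":{"type":"array"},"hand":{"type":"number"}},"required":["increments"]}

```bash
ls; mkdir -p pics; python3 - <<'E'
from rig import readout, imaging, manip
import cv2,numpy as np
s=readout.read_state();print(s)
print([a for a in dir(manip) if a[0]!='_'])
for n in("scene","top"):
    cv2.imwrite(f"pics/{n}0.png",imaging.camera(n)[:,:,::-1]); print(n,imaging.calibration(n))
E
```

```text
pics
{'time': 0.0, 'joints': array([-1.35854328,  0.61589928, -0.0126155 ,  1.42486108,  0.00810936,
        1.10337696, -0.04041082]), 'joint_velocities': array([ 0.00033936, -0.00042268,  0.00032155,  0.00025531,  0.00155585,
        0.000266  ,  0.0012898 ]), 'joint_efforts': array([-4.85431701e-05, -4.58940268e+01,  2.09104079e-01, -1.65751451e+01,
       -6.11059670e-02,  2.06404872e-02,  2.46777254e-04]), 'position': array([153.5368314 , 630.84166198, 228.50660017]), 'tool_rot': array([ 0.5565317 ,  0.43622718, -0.4375948 , -0.55541795]), 'contact_force': array([-0.84812972, -0.68456942,  0.25493991]), 'torque': array([0.00271053, 0.00312204, 0.01313469]), 'grip_width': 93.24540323662646}
['IKError', 'tip_reach']
scene {'fx': 563.6289677866375, 'fy': 563.6289677866375, 'cx': 317.385551379449, 'cy': 244.35598047778373, 'dist': array([-0.03984749,  0.        ,  0.        ,  0.        ,  0.        ]), 'world_from_camera': array([[ 3.85034595e-01, -6.06933624e-01,  6.95255303e-01,
         1.30985595e+03],
       [ 9.22865434e-01,  2.46483749e-01, -2.95914094e-01,
        -4.30372060e+02],
       [ 8.23107994e-03,  7.55564251e-01,  6.55022833e-01,
         7.92345911e+02],
       [ 0.00000000e+00,  0.00000000e+00,  0.00000000e+00,
         1.00000000e+00]])}
top {'fx': 523.6649529025865, 'fy': 523.6649529025865, 'cx': 321.6458008505474, 'cy': 240.94694537196514, 'dist': array([-0.021491,  0.      ,  0.      ,  0.      ,  0.      ]), 'world_from_camera': array([[ 2.19654445e-02,  9.93797935e-01, -1.09010015e-01,
         4.59139056e+02],
       [-9.99744081e-01,  2.12438904e-02, -7.77624691e-03,
        -8.82610746e+01],
       [-5.41222133e-03,  1.09152926e-01,  9.94010235e-01,
         1.05841176e+03],
       [ 0.00000000e+00,  0.00000000e+00,  0.00000000e+00,
         1.00000000e+00]])}
```

View pics/scene0.png

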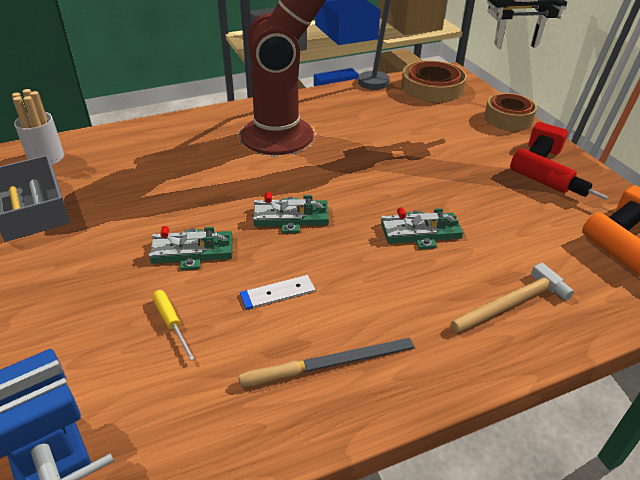

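View pics/top0.png

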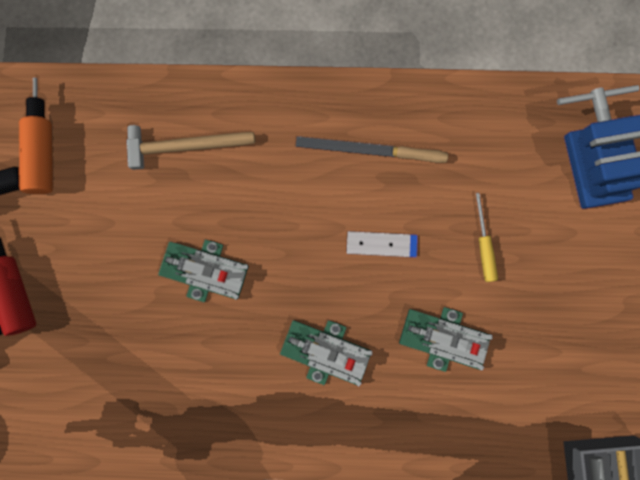

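```bash
cat > h.py <<'E'
import cv2,numpy as np
from rig import readout, imaging, manip
from scipy.spatial.transform import Rotation as R
def ray(c,px):
    K=np.array([[c['fx'],0,c['cx']],[0,c['fy'],c['cy']],[0,0,1]])
    u=cv2.undistortPoints(np.array(px,float).reshape(-1,1,2),K,np.array(c['dist']))[:,0]
    d=np.c_[u[:,0],-u[:,1],-np.ones(len(u))]
    M=np.array(c['world_from_camera']); return M[:3,3],d@M[:3,:3].T
def at_z(c,px,z):
    o,d=ray(c,px); t=(np.array(z)-o[2])/d[:,2]; return o+d*t[:,None]
def proj(c,P):
    K=np.array([[c['fx'],0,c['cx']],[0,c['fy'],c['cy']],[0,0,1]])
    M=np.linalg.inv(np.array(c['world_from_camera'])); p=np.array(P,float).reshape(-1,3)@M[:3,:3].T+M[:3,3]
    return cv2.projectPoints(p*[1,-1,-1],np.zeros(3),np.zeros(3),K,np.array(c['dist']))[0][:,0]
def frame(x,y,yaw):  # local->world
    c,s=np.cos(yaw),np.sin(yaw)
    return lambda P:np.array(P,float).reshape(-1,3)@np.array([[c,s,0],[-s,c,0],[0,0,1]])+[x,y,0]
def rel(p,rot):  # tool-axes shift cm and rotvec from current to target
    s=readout.read_state(); r0=R.from_quat(s['tool_rot'])
    return r0.inv().apply(np.array(p)-s['position'])/10,(r0.inv()*rot).as_rotvec()
def rot_down(a):  # tool y down, tool x at world yaw a
    x=np.array([np.cos(a),np.sin(a),0]);y=np.array([0,0,-1.]);return R.from_matrix(np.c_[x,y,np.cross(x,y)])
E
python3 - <<'E'
from h import *
s=readout.read_state();print(R.from_quat(s['tool_rot']).as_matrix().round(3))
c=imaging.calibration('top');w=imaging.calibration('wrist');print(w)
im=cv2.imread('pics/top0.png')
a=im[225:310,150:260];b=im[215:275,335:430]
A=cv2.resize(a,None,fx=5,fy=5,interpolation=2);B=cv2.resize(b,None,fx=4,fy=4,interpolation=2)
B=B[:,:240*2]
sc=cv2.imread('pics/scene0.png')[195:255,370:475];S=cv2.resize(sc,None,fx=5,fy=5,interpolation=2)
C=np.zeros((560,800,3),np.uint8);C[:425,:550]=A
C[:240,550:]=B[:,:250]
cv2.imwrite('pics/crop1.png',np.vstack([cv2.resize(S,(525,300)),cv2.resize(cv2.resize(a,None,fx=3.5,fy=3.5,interpolation=2),(525,297))]))
print(at_z(c,[[205,270],[222,276],[212,247],[198,294]],[18,54,16,16]).round(1))
print(at_z(c,[[347,255],[347,232],[418,235],[417,257],[412,245]],6).round(1))
print(at_z(c,[[330,355],[350,364],[445,340]],[18,54,18]).round(1))
E
```

```text
[[ 0.236 -0.001 -0.972]
 [ 0.972 -0.002  0.236]
 [-0.002 -1.    -0.   ]]
{'fx': 378.3058218441741, 'fy': 378.3058218441741, 'cx': 317.42462018919133, 'cy': 241.32327625749454, 'dist': array([-0.0549849,  0.       ,  0.       ,  0.       ,  0.       ]), 'world_from_camera': array([[ 2.35752047e-01, -9.26966924e-01, -2.91810374e-01,
         7.16352011e+01],
       [ 9.71812787e-01,  2.24582800e-01,  7.17110434e-02,
         6.50602876e+02],
       [-9.38174419e-04, -3.00491078e-01,  9.53784164e-01,
         3.83339023e+02],
       [ 0.00000000e+00,  0.00000000e+00,  0.00000000e+00,
         1.00000000e+00]])}
[[510.1 150.8  18. ]
 [497.5 109.3  54. ]
 [556.6 139.3  16. ]
 [462.2 163.1  16. ]]
[[ 547.2 -131.7    6. ]
 [ 593.9 -131.     6. ]
 [ 590.8 -274.7    6. ]
 [ 546.1 -272.8    6. ]
 [ 570.2 -262.6    6. ]]
[[ 349.5 -101.4   18. ]
 [ 337.4 -138.9   54. ]
 [ 383.2 -326.1   18. ]]
```

View pics/crop1.png

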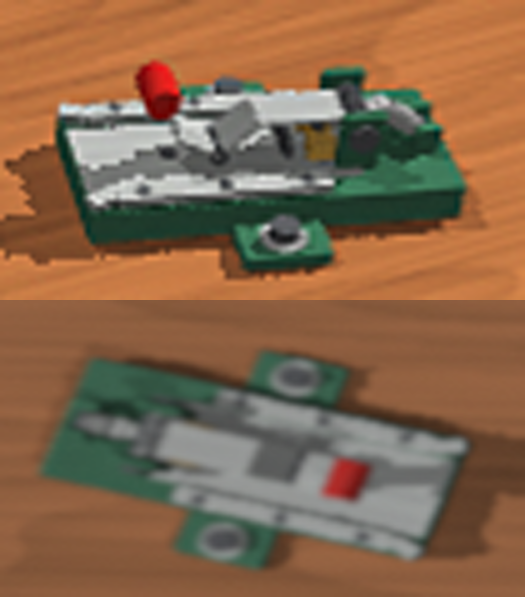

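Request:
{"fn": "carry_out", "kwargs": {"increments": [-4,0,-4.4,0,0.16,0,-8,0,-8.8,0,0.32,0,-12,0,-13.2,0,0.48,0,-16,0,-17.6,0,0.64,0,-20,0,-22,0,0.8,0], "hand": 100}}

```text
time: 0.72
position: [320.8, 382.7, 228.9]
tool_rot: [0.683, 0.184, -0.185, -0.682]
contact_force: [0.5, -0.6, 0.2]
grip_width: 92.9
```

```bash
python3 - <<'E'
from h import *
print(rel([505,115,210],rot_down(-0.247)))
E
```

```text
(array([  2.4655123 ,   1.94657368, -32.3958864 ]), array([ 0.00237301,  0.77386466, -0.0009465 ]))
```

Request:
{"fn": "carry_out", "kwargs": {"increments": [0.5,0.4,-6.2,0,0.16,0,1,0.8,-12.4,0,0.32,0,1.5,1.2,-18.6,0,0.48,0,2,1.6,-24.8,0,0.64,0,2.5,1.9,-30.5,0,0.774,0]}}

```text
time: 1.35
position: [496.5, 129.8, 210.1]
tool_rot: [0.702, -0.089, 0.089, -0.701]
contact_force: [0.3, 0.8, 0.2]
grip_width: 92.9
```

Request:
{"fn": "carry_out", "kwargs": {"increments": [0,0,0,0,0,0,0,0,0,0,0,0]}}

```text
time: 1.6
position: [495.8, 130.3, 209.7]
tool_rot: [0.702, -0.089, 0.088, -0.701]
contact_force: [0.1, 0.1, 0.7]
grip_width: 93.1
```

```bash
python3 - <<'E'
from h import *
import pickle
s=readout.read_state();print(s['position'],s['joints'].round(2),np.abs(s['joint_velocities']).max())
c=imaging.calibration('wrist');im=imaging.camera('wrist')[:,:,::-1]
cv2.imwrite('pics/w1.png',im);pickle.dump(c,open('w1.pkl','wb'))
J=frame(504.5,131.8,1.324)
pts=[[-62,0,18],[20,49,16],[20,-49,16],[-28,0,54],[105,36,12],[105,-36,12]]
print(proj(c,J(pts)).round(0))
E
```

```text
[495.78252259 130.28610659 209.66868938] [-0.62  0.46  0.46  1.85 -0.25  0.89 -0.29] 0.029619028623448715
[[326. 273.]
 [274. 190.]
 [379. 190.]
 [327. 253.]
 [286.  93.]
 [368.  93.]]
```

View pics/w1.png

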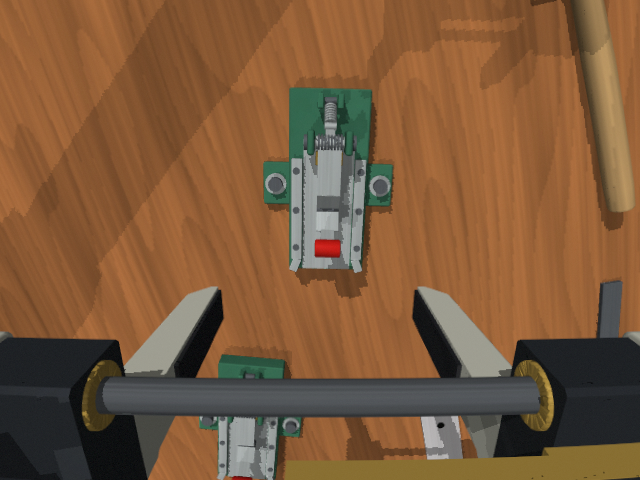

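```bash
python3 - <<'E'
import cv2
im=cv2.imread('pics/w1.png')[80:280,255:400]
cv2.imwrite('pics/w1c.png',cv2.resize(im,None,fx=3,fy=3,interpolation=2))
E
```

```text
(no output)
```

View pics/w1c.png

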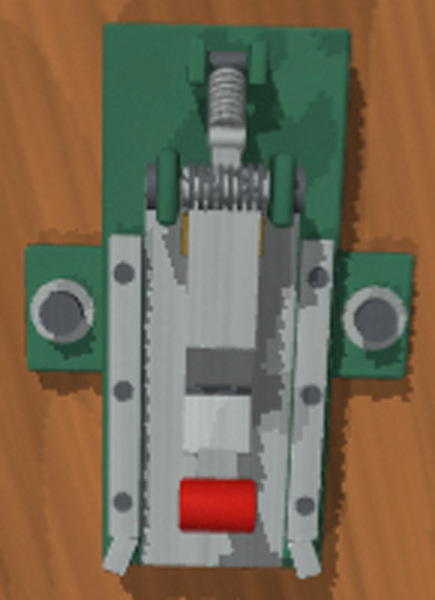

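```bash
cat > fit.py <<'E'
from h import *
import pickle
from scipy.optimize import least_squares
c=pickle.load(open('w1.pkl','rb'))
P=[[40,61,16],[0,61,16],[40,-61,16],[0,-61,16],[105,36,18],[105,-36,18],[-62,36,18],[-62,-36,18],[-28,0,55],[60,0,36]]
u=np.array([[27,243],[27,370],[413,254],[408,378],[103,24],[349,30],[103,567],[320,573],[218,505],[226,187]])/3+[255-.33,80-.33]
f=lambda p:(proj(c,frame(*p[:3])(P)+[0,0,p[3] if len(p)>3 else 0])-u).ravel()
for p0 in([505,132,1.32],[505,132,1.32,0]):
    r=least_squares(f,p0,loss='soft_l1');print(r.x.round(4));print(f(r.x).reshape(-1,2).round(1).tolist())
E
python3 fit.py
python3 - <<'E'
from h import *
print(rel([540,-170,210],rot_down(0)))
E
```

```text
[506.1671 135.9953   1.299 ]
[[-2.4, 1.4], [-1.6, 2.2], [2.9, 0.7], [1.2, 2.3], [-0.4, -1.4], [1.5, -1.4], [-0.4, -0.6], [0.5, -1.1], [-0.2, 0.1], [-0.4, -0.1]]
[506.1573 135.495    1.3001  -5.8442]
[[-1.4, 1.3], [-0.5, 1.5], [1.7, 0.5], [0.1, 1.4], [0.1, -0.1], [0.6, -0.2], [0.3, -2.2], [0.0, -2.8], [-0.2, -1.5], [-0.5, 0.2]]
(array([ 1.17406676e+01,  7.06548050e-03, -2.81034147e+01]), array([ 0.00185395, -0.24907061, -0.00238142]))
```

```bash
python3 - <<'E'
from h import *
J=frame(506.2,136,1.299)
print(rel(J([-28,0,46])[0],rot_down(1.299-np.pi/2)))
E
```

```text
(array([ 0.89318517, 16.37471334, -2.04523611]), array([ 0.00215396,  0.02272551, -0.00210289]))
```

Request:
{"fn": "carry_out", "kwargs": {"increments": [0.4,4,-1,0.001,0.011,-0.001,0.9,9,-2.05,0.002,0.023,-0.002,0.9,12,-2.05,0.002,0.023,-0.002,0.9,14.5,-2.05,0.002,0.023,-0.002,0.9,16.35,-2.05,0.002,0.023,-0.002], "hand": 50}}

```text
time: 2.28
position: [497.5, 111.5, 45.1]
tool_rot: [-0.7, 0.095, -0.094, 0.701]
contact_force: [1.0, 0.3, 0.1]
grip_width: 48.9
```

```bash
python3 - <<'E'
from h import *
J=frame(506.2,136,1.299)
s=readout.read_state();print(s['position'],s['contact_force'],s['grip_width'])
print(rel(J([-28,0,46])[0],rot_down(1.299-np.pi/2)))
cv2.imwrite('pics/w2.png',imaging.camera('wrist')[100:,:,::-1])
E
```

```text
[497.46713946 111.49304393  45.09171267] [1.0315455  0.27510527 0.14393394] 48.853308403182
(array([ 0.18224053, -0.09136371, -0.20553853]), array([-0.00057482,  0.00419264, -0.00228167]))
```

View pics/w2.png

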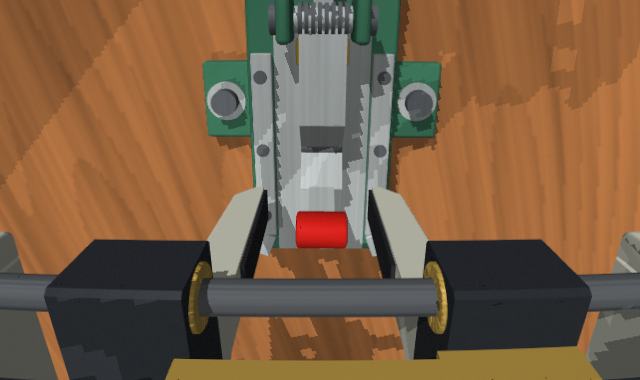

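Request:
{"fn": "carry_out", "kwargs": {"increments": [0.18,-0.09,-0.2,0,0,0,0.18,-0.09,-0.2,0,0,0]}}

```text
time: 2.58
position: [497.7, 109.7, 45.0]
tool_rot: [-0.701, 0.095, -0.092, 0.701]
contact_force: [1.0, -0.0, -0.0]
grip_width: 46.8
```

Request:
{"fn": "carry_out", "kwargs": {"increments": [0,0,0,0,0,0,0,0,0,0,0,0,0,0,0,0,0,0,0,0,0,0,0,0], "hand": 15}}

```text
time: 3.08
position: [498.7, 109.6, 45.3]
tool_rot: [-0.701, 0.095, -0.093, 0.701]
contact_force: [1.9, 1.0, 1.0]
grip_width: 21.5
```

```bash
python3 - <<'E'
from h import *
J=frame(506.2,136,1.299)
s=readout.read_state();print(s['position'],s['contact_force'],s['torque'],s['grip_width'],s['joints'].round(2))
r0=R.from_quat(s['tool_rot']);p0=s['position']
# incremental rows for rotating tool rigidly w/ clip by th about hinge axis (jig y); lift = rotation taking -x to +z : about +y
hinge=J([60,0,36])[0]; ay=J([0,1,0])[0]-J([0,0,0])[0]
for th in np.arange(.1,.95,.1):
    q=R.from_rotvec(th*ay)
    p=hinge+q.apply(p0-hinge)
    d=r0.inv().apply(p-p0)/10; print(round(th,2),d.round(2),(r0.inv()*(q*r0)).as_rotvec().round(3))
E
```

```text
[498.65821154 109.63463429  45.33831663] [1.91123421 1.02519839 0.95423304] [-0.15840983 -0.19170522 -0.0031465 ] 21.501098459900785 [-0.46  0.7   0.31  2.01 -0.42  0.5  -0.11]
0.1 [-0.   -0.87  0.14] [-0.1    0.     0.001]
0.2 [-0.   -1.72  0.36] [-0.2    0.     0.001]
0.3 [-0.   -2.54  0.67] [-0.3    0.001  0.002]
0.4 [-0.   -3.33  1.05] [-0.4    0.001  0.002]
0.5 [-0.   -4.08  1.52] [-0.5    0.001  0.003]
0.6 [-0.   -4.77  2.06] [-0.6    0.001  0.003]
0.7 [ 0.   -5.41  2.66] [-0.7    0.002  0.004]
0.8 [ 0.   -5.99  3.32] [-0.8    0.002  0.004]
0.9 [ 0.01 -6.49  4.04] [-0.9    0.002  0.005]
```

Request:
{"fn": "carry_out", "kwargs": {"increments": [0,-0.87,0.14,-0.1,0,0,0,-1.72,0.36,-0.2,0,0,0,-2.54,0.67,-0.3,0,0,0,-2.54,0.67,-0.3,0,0]}}

```text
time: 3.58
position: [500.4, 115.5, 70.5]
tool_rot: [0.799, -0.107, 0.077, -0.587]
contact_force: [1.4, -2.5, -1.2]
grip_width: 21.8
```

```bash
cat > clip.py <<'E'
from h import *
import sys
J=frame(506.2,136,1.299)
s=readout.read_state();print('F',s['contact_force'].round(1),'T',s['torque'].round(2),s['grip_width'].round(1),s['joints'].round(2))
r0=R.from_quat(s['tool_rot']);p0=s['position']
hinge=J([60,0,36])[0]; ax=J([1,0,0])[0]-J([0,0,0])[0]; ay=J([0,1,0])[0]-J([0,0,0])[0]
g=p0-8*r0.apply([0,1,0]); v=g-hinge
tool=np.arctan2(-(r0.apply([0,1,0])@ax),-r0.apply([0,1,0])[2])
th0=np.arctan2(v[2],-v@ax)-np.arctan2(18,88)
print('grip in jig',(v@ax+60).round(1),(v@ay).round(1),g[2].round(1),'rad',np.hypot(v[2],v@ax).round(1),'th',th0.round(3),'tool tilt',tool.round(3))
k=float(sys.argv[1]) # tilt gain: tool tilt = current + k*(dth)
for th in map(float,sys.argv[2:]):
    a=th+np.arctan2(18,88); G=hinge+90*(-np.cos(a)*ax+np.sin(a)*np.array([0,0,1]))
    q=R.from_rotvec(k*(th-th0)*ay)*r0; p=G+8*q.apply([0,1,0])
    print(th,(r0.inv().apply(p-p0)/10).round(2),(r0.inv()*q).as_rotvec().round(3))
E
python3 clip.py 1 .4 .5 .6 .7 .8 .9
```

```text
Traceback (most recent call last):
  File "clip.py", line 4, in <module>
    s=readout.read_state();print('F',s['contact_force'].round(1),'T',s['torque'].round(2),s['grip_width'].round(1),s['joints'].round(2))
                                                                                          ^^^^^^^^^^^^^^^^^^^^^
AttributeError: 'float' object has no attribute 'round'
```

```bash
sed -i "s/s\['grip_width'\].round(1)/round(s['grip_width'],1)/" clip.py
python3 clip.py 1 .4 .5 .6 .7 .8 .9
```

```text
F [ 1.4 -2.5 -1.2] T [-0.06 -0.23 -0.04] 21.8 [-0.78  0.79  0.6   1.86 -0.22  0.77 -0.38]
grip in jig -18.9 0.1 78.2 rad 89.4 th 0.289 tool tilt 0.304
0.4 [ 0.01 -0.98  0.1 ] [-0.111 -0.     0.001]
0.5 [ 0.01 -1.84  0.32] [-0.211 -0.     0.002]
0.6 [ 0.02 -2.67  0.63] [-0.311 -0.     0.002]
0.7 [ 0.02 -3.47  1.03] [-0.411 -0.     0.003]
0.8 [ 0.02 -4.22  1.5 ] [-0.511 -0.     0.004]
0.9 [ 0.03 -4.93  2.04] [-0.611 -0.     0.005]
```

Request:
{"fn": "carry_out", "kwargs": {"increments": [0,-0.98,0.1,-0.111,0,0,0,-1.84,0.32,-0.211,0,0,0,-2.67,0.63,-0.311,0,0,0,-3.47,1.03,-0.411,0,0,0,-4.22,1.5,-0.511,0,0]}}

```text
time: 4.2
position: [508.0, 142.5, 106.7]
tool_rot: [0.922, -0.123, 0.048, -0.365]
contact_force: [2.4, 2.6, 1.4]
grip_width: 22.0
```

```bash
python3 clip.py 1  .8 .85 .9 .92;python3 - <<'E'
from h import *
cv2.imwrite('pics/s2.png',cv2.resize(imaging.camera('scene')[120:300,300:540,::-1],None,fx=3,fy=3))
E
```

```text
F [2.4 2.6 1.4] T [ 0.63 -0.3  -0.09] 22.0 [-1.    1.03  0.78  1.56 -0.01  1.26 -0.6 ]
grip in jig 12.6 0.1 112.2 rad 89.7 th 0.812 tool tilt 0.816
0.8 [ 0.01  0.1  -0.04] [ 0.012  0.    -0.   ]
0.85 [ 0.01 -0.34  0.01] [-0.038 -0.     0.   ]
0.9 [ 0.01 -0.77  0.09] [-0.088 -0.     0.001]
0.92 [ 0.01 -0.95  0.13] [-0.107 -0.     0.001]
```

View pics/s2.png

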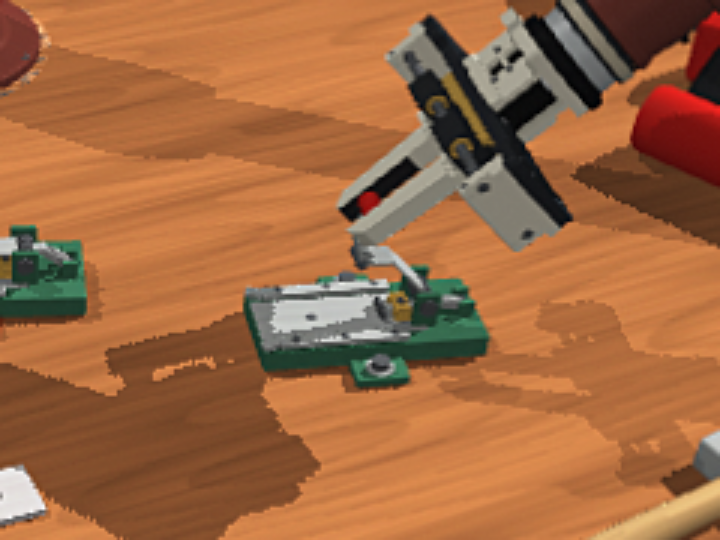

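Request:
{"fn": "carry_out", "kwargs": {"increments": [0,-0.3,0,-0.038,0,0,0,-0.62,0.06,-0.07,0,0,0,-0.62,0.06,-0.07,0,0]}}

```text
time: 4.62
position: [509.6, 147.9, 110.4]
tool_rot: [0.936, -0.122, 0.041, -0.329]
contact_force: [0.7, 1.6, 1.0]
grip_width: 21.7
```

```bash
python3 clip.py 1 .9
```

```text
F [0.7 1.6 1. ] T [ 0.48 -0.28 -0.18] 21.7 [-1.01  1.08  0.79  1.51  0.02  1.33 -0.61]
grip in jig 18.6 0.0 115.4 rad 89.5 th 0.889 tool tilt 0.896
0.9 [ 0.   -0.11 -0.03] [-0.011 -0.     0.   ]
```

Request:
{"fn": "carry_out", "kwargs": {"increments": [0,0,0,0,0,0,0,0,0,0,0,0,0,0,0,0,0,0], "hand": 50}}

```text
time: 5.0
position: [509.2, 147.8, 110.3]
tool_rot: [0.936, -0.123, 0.041, -0.329]
contact_force: [-0.5, -0.2, 0.4]
grip_width: 44.7
```

Request:
{"fn": "carry_out", "kwargs": {"increments": [0,-3,0,0,0,0,0,-6,0,0,0,0,0,-8,0,0,0,0]}}

```text
time: 5.38
position: [525.8, 209.2, 161.0]
tool_rot: [0.935, -0.122, 0.041, -0.329]
contact_force: [0.6, -1.0, -0.1]
grip_width: 46.6
```

```bash
python3 - <<'E'
from h import *
s=readout.read_state();print(s['position'],s['contact_force'])
print(rel([545,-170,210],rot_down(0)))
E
```

```text
[525.76794086 209.21823608 160.9506318 ] [ 0.60429131 -0.97227711 -0.10431017]
(array([ 11.5331069 ,  25.09837634, -26.51189888]), array([ 0.88831918, -0.23938861, -0.11868685]))
```

```bash
python3 - <<'E'
from h import *
s=readout.read_state();r0=R.from_quat(s['tool_rot']);p0=s['position']
v=(r0.inv()*rot_down(0)).as_rotvec()
for P,f in(((527,205,210),.18),((530,145,230),.36),((535,85,230),.54),((537,25,230),.72),((540,-35,230),.9)):
    print((r0.inv().apply(np.array(P)-p0)/10).round(1),(v*f).round(3))
E
```

```text
[ 0.2 -2.8 -4.1] [ 0.16  -0.043 -0.021]
[ 2.   0.4 -9.2] [ 0.32  -0.086 -0.043]
[  4.    4.8 -12.8] [ 0.48  -0.129 -0.064]
[  5.8   9.3 -16.4] [ 0.64  -0.172 -0.085]
[  7.6  13.8 -20. ] [ 0.799 -0.215 -0.107]
```

Request:
{"fn": "carry_out", "kwargs": {"increments": [0.2,-2.8,-4.1,0.16,-0.043,-0.021,2,0.4,-9.2,0.32,-0.086,-0.043,4,4.8,-12.8,0.48,-0.129,-0.064,5.8,9.3,-16.4,0.64,-0.172,-0.085,7.6,13.8,-20,0.8,-0.215,-0.107], "hand": 100}}

```text
time: 6.0
position: [540.0, -36.8, 231.2]
tool_rot: [0.736, -0.01, 0.005, -0.677]
contact_force: [0.5, 0.1, -0.6]
grip_width: 90.8
```

```bash
python3 - <<'E'
from h import *
s=readout.read_state();print(s['position'])
print(rel([545,-190,170],rot_down(0)))
E
```

```text
[539.9901768  -36.78914052 231.24715746]
(array([  0.87570286,   7.38229487, -14.73884893]), array([ 0.08393975, -0.02176561, -0.00701085]))
```

Request:
{"fn": "carry_out", "kwargs": {"increments": [1,2.4,-5,0.03,-0.007,0,2,4.9,-10,0.06,-0.015,-0.005,2.8,7.4,-14.7,0.084,-0.022,-0.007,2.8,7.4,-14.7,0.084,-0.022,-0.007]}}

```text
time: 6.5
position: [561.2, -197.3, 168.4]
tool_rot: [0.708, -0.005, 0.003, -0.706]
contact_force: [-0.0, 0.6, 1.1]
grip_width: 93.0
```

```bash
python3 - <<'E'
from h import *
import pickle
s=readout.read_state();print(s['position'],s['joint_velocities'].round(3))
c=imaging.calibration('wrist');im=imaging.camera('wrist')[:,:,::-1]
cv2.imwrite('pics/w3.png',im);pickle.dump(c,open('w3.pkl','wb'))
B=frame(569,-202,1.57)
print(proj(c,B([[70,22,6],[70,-22,6],[-70,22,6],[-70,-22,6]])).round(0).tolist())
E
```

```text
[ 561.2170539  -197.28817093  168.39797866] [-0.088 -0.034 -0.064  0.001 -0.025  0.026 -0.025]
[[300.0, 146.0], [354.0, 146.0], [304.0, 301.0], [351.0, 301.0]]
```

View pics/w3.png

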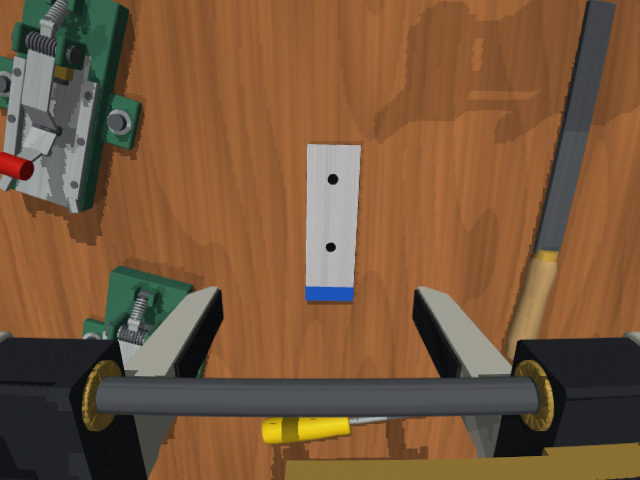

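```bash
cat > fitb.py <<'E'
from h import *
import pickle,sys
from scipy.optimize import least_squares
def fitb(c,u,p0,z=0):
    P=[[70,22,6+z],[70,-22,6+z],[-70,22,6+z],[-70,-22,6+z]]
    f=lambda p:(proj(c,frame(*p)(P))-u).ravel()
    r=least_squares(f,p0);print(r.x.round(4));print(f(r.x).reshape(-1,2).round(1).tolist());return r.x
E
python3 - <<'E'
from fitb import *
c=pickle.load(open('w3.pkl','rb'))
p=fitb(c,np.array([[307,144],[360,145],[306,301],[354,301]],float),[569,-202,1.57])
g=frame(*p)([-42,0,13])[0];print(g)
print(rel(g,rot_down(p[2]-np.pi/2)))
E
```

```text
[ 572.9442 -201.2526    1.55  ]
[[-0.5, 0.6], [0.5, 0.2], [0.3, -0.8], [-0.2, -0.3]]
[ 572.06915797 -243.24347225   13.        ]
(array([ 1.01541309, 15.59356778, -4.98999154]), array([ 0.00059562,  0.01484698, -0.00220456]))
```

Request:
{"fn": "carry_out", "kwargs": {"increments": [0.5,5,-2.5,0,0.015,0,1,10,-5,0,0.015,0,1,14,-5,0,0.015,0,1,15.2,-5,0,0.015,0,1,15.2,-5,0,0.015,0]}}

```text
time: 7.18
position: [572.6, -241.6, 17.3]
tool_rot: [-0.707, 0.007, -0.006, 0.707]
contact_force: [0.8, 0.4, 0.3]
grip_width: 93.0
```

```bash
python3 - <<'E'
from h import *
g=[572.07,-243.24,12.5]
s=readout.read_state();print(s['position'],s['contact_force'].round(1))
print(rel(g,rot_down(1.55-np.pi/2)))
E
```

```text
[ 572.60845562 -241.57723889   17.27650378] [0.8 0.4 0.3]
(array([-0.04974675,  0.47770779, -0.1673843 ]), array([-0.0002845 ,  0.00222651, -0.00209793]))
```

Request:
{"fn": "carry_out", "kwargs": {"increments": [-0.05,0.25,-0.17,0,0.002,-0.002,-0.05,0.48,-0.17,0,0.002,-0.002,-0.05,0.48,-0.17,0,0.002,-0.002]}}

```text
time: 7.55
position: [572.5, -243.3, 13.2]
tool_rot: [0.707, -0.007, 0.008, -0.707]
contact_force: [0.7, 0.6, 0.4]
grip_width: 92.9
```

Request:
{"fn": "carry_out", "kwargs": {"increments": [0,0,0,0,0,0,0,0,0,0,0,0,0,0,0,0,0,0,0,0,0,0,0,0,0,0,0,0,0,0], "hand": 40}}

```text
time: 8.18
position: [572.4, -243.3, 13.2]
tool_rot: [-0.707, 0.007, -0.008, 0.707]
contact_force: [0.8, -0.4, -0.8]
grip_width: 47.8
```

Request:
{"fn": "carry_out", "kwargs": {"increments": [0,0,0,0,0,0,0,0,0,0,0,0], "hand": 35}}

```text
time: 8.43
position: [572.3, -243.3, 13.1]
tool_rot: [-0.707, 0.007, -0.008, 0.707]
contact_force: [-0.3, -0.7, 1.0]
grip_width: 43.4
```

Request:
{"fn": "carry_out", "kwargs": {"increments": [0,-2.5,0,0,0,0,0,-5,0,0,0,0,0,-7,0,0,0,0,0,-7,0,0,0,0]}}

```text
time: 8.93
position: [573.2, -243.9, 84.5]
tool_rot: [0.708, -0.006, 0.009, -0.707]
contact_force: [-0.4, 0.2, -1.8]
grip_width: 43.3
```

```bash
python3 - <<'E'
from h import *
import pickle
s=readout.read_state();print(s['position'],s['contact_force'].round(1),s['torque'].round(2),s['grip_width'])
c=imaging.calibration('wrist');im=imaging.camera('wrist')[:,:,::-1]
cv2.imwrite('pics/w4.png',im);pickle.dump((c,s),open('w4.pkl','wb'))
E
```

```text
[ 573.21845223 -243.86206116   84.47116988] [-0.4  0.2 -1.8] [-0.14  0.09 -0.02] 43.2559374803376
```

View pics/w4.png

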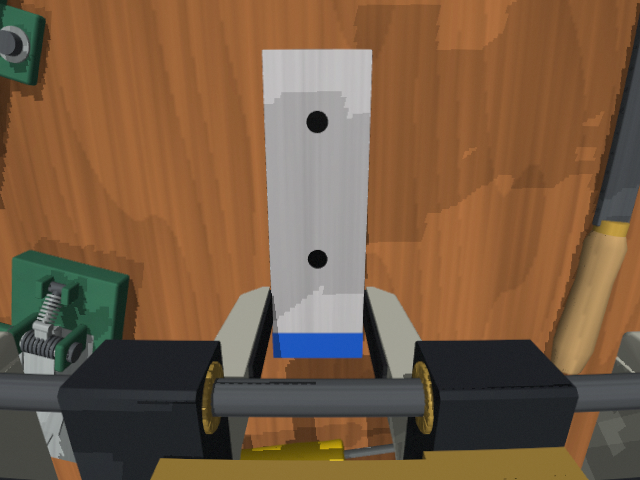

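```bash
python3 - <<'E'
from h import *
import pickle
c,s=pickle.load(open('w4.pkl','rb'))
K=np.array([[c['fx'],0,c['cx']],[0,c['fy'],c['cy']],[0,0,1]])
P=np.array([[70,22,6],[70,-22,6],[-70,22,6],[-70,-22,6]],float)
u=np.array([[263,49.5],[371.5,49.5],[273,357.5],[362.5,357.5]])
ok,rv,t=cv2.solvePnP(P,u,K,np.array(c['dist']))
print(cv2.projectPoints(P,rv,t,K,np.array(c['dist']))[0][:,0]-u)
F=np.diag([1,-1,-1.]);M=np.array(c['world_from_camera'])
Rb=M[:3,:3]@F@cv2.Rodrigues(rv)[0];tb=M[:3,:3]@F@t[:,0]+M[:3,3]
r0=R.from_quat(s['tool_rot'])
print('blank world',tb.round(1),Rb.round(3))
print('in tool',r0.inv().apply(tb-s['position']).round(1),(r0.inv().as_matrix()@Rb).round(3))
# what is expected: level, underside at 84.5-13.2
q=frame(573.2-.9+0.0,-243.86+42-.5,1.556)
E
```

```text
[[ 0.12528351  0.03331061]
 [-0.08098316 -0.15199962]
 [ 0.31643052  0.12205861]
 [-0.36885464  0.01922251]]
blank world [ 574.1 -201.3   69. ] [[ 0.018 -1.    -0.003]
 [ 0.998  0.018  0.053]
 [-0.052 -0.004  0.999]]
in tool [-0.1 15.4 42.5] [[-0.002 -1.    -0.001]
 [ 0.051  0.001 -0.999]
 [ 0.999 -0.002  0.051]]
```

```bash
cat > ins.py <<'E'
from h import *
import sys
# args: front jig x, y, underside height, [yaw offset], [pitch nose up]; prints tool shift
def tgt(x,y,h,dyaw=0,nose=0,jig=(506.2,136,1.299),bt=(-0.2,19.0,112.4),droop=0.051):
    J=frame(*jig)
    Rrel=np.array([[0,-1,0],[droop,0,-1],[1,0,droop]],float)
    Rrel=R.from_matrix(Rrel)
    Rb=R.from_euler('z',jig[2]+dyaw)*R.from_euler('y',-nose)
    Rt=Rb*Rrel.inv()
    return J([x,y,h])[0]-Rt.apply(bt),Rt
def where(jig=(506.2,136,1.299),bt=(-0.2,19.0,112.4)):
    s=readout.read_state();p=s['position']+R.from_quat(s['tool_rot']).apply(bt)
    J=frame(*jig);A=J([[0,0,0],[1,0,0],[0,1,0]]);d=p-A[0]
    ax,ay=A[1]-A[0],A[2]-A[0]
    f=s['contact_force']
    print('front jig',(d@ax).round(1),(d@ay).round(1),d[2].round(1),'F jig',(f@ax).round(1),(f@ay).round(1),f[2].round(1),'T',s['torque'].round(2),'w',round(s['grip_width'],1))
if __name__=='__main__':
    where();a=list(map(float,sys.argv[1:]));d,v=rel(*tgt(*a));print(d.round(2),v.round(3))
E
python3 ins.py -75 0 55
```

```text
front jig -238.8 -137.4 64.2 F jig -0.1 1.1 -1.2 T [-0.09  0.06 -0.04] w 42.9
[-12.05   1.48  19.55] [ 0.051  0.251 -0.005]
```

Request:
{"fn": "carry_out", "kwargs": {"increments": [-2.4,0.3,3.9,0.01,0.05,0,-4.8,0.6,7.8,0.02,0.1,0,-7.2,0.9,11.7,0.03,0.15,-0.003,-9.6,1.2,15.6,0.04,0.2,-0.004,-12.05,1.48,19.5,0.051,0.251,-0.005]}}

```text
time: 9.6
position: [454.4, -44.4, 67.2]
tool_rot: [-0.682, 0.094, -0.098, 0.718]
contact_force: [0.6, 1.0, -1.3]
grip_width: 43.4
```

Request:
{"fn": "carry_out", "kwargs": {"increments": [0,0,0,0,0,0,0,0,0,0,0,0]}}

```text
time: 9.85
position: [454.6, -44.9, 66.7]
tool_rot: [-0.683, 0.094, -0.098, 0.718]
contact_force: [1.6, 0.1, -1.3]
grip_width: 43.1
```

```bash
python3 ins.py -72 0 24; python3 - <<'E'
from h import *
import pickle
s=readout.read_state();c=imaging.calibration('wrist');im=imaging.camera('wrist')[:,:,::-1]
cv2.imwrite('pics/w5.png',im);pickle.dump((c,s),open('w5.pkl','wb'))
from ins import *
J=frame(506.2,136,1.299)
print(proj(c,J([[-62,36,18],[-62,-36,18],[40,61,16],[0,61,16],[40,-61,16],[0,-61,16]])).round(1).tolist())
E
```

```text
front jig -74.9 1.3 53.4 F jig 0.5 -1.5 -1.3 T [-0.22  0.09  0.01] w 43.1
[0.14 2.96 0.14] [ 0.001 -0.001 -0.002]
[[248.8, 42.2], [391.0, 42.2], [192.2, -177.8], [194.9, -89.5], [447.9, -177.9], [445.1, -89.7]]
```

View pics/w5.png

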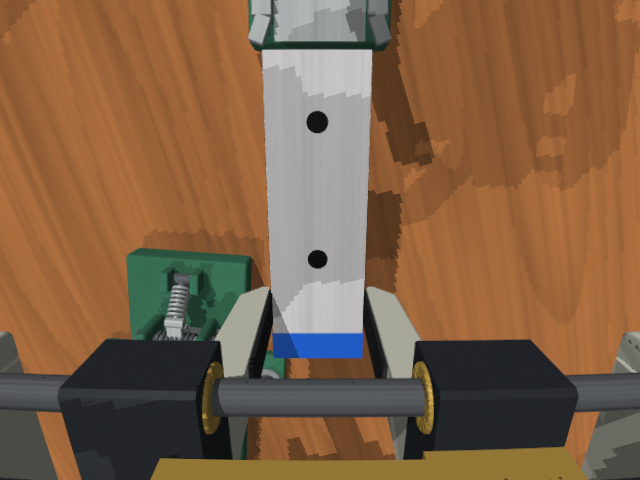

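```bash
python3 - <<'E'
import cv2,numpy as np
im=cv2.imread('pics/w5.png').astype(int)
for y in range(38,54,2):
    b,g,r=im[y].T; m=(g>r+12)&(g>b); x=np.where(m[200:440])[0]+200; print(y,x.min() if len(x) else None,x.max() if len(x) else None,len(x))
c=cv2.resize(im[0:60,235:405].astype(np.uint8),None,fx=4.5,fy=4.5,interpolation=2);cv2.imwrite('pics/w5c.png',c)
E
```

```text
38 266 372 16
40 266 373 17
42 251 373 110
44 252 386 119
46 253 385 131
48 254 383 130
50 258 381 12
52 None None 0
```

View pics/w5c.png

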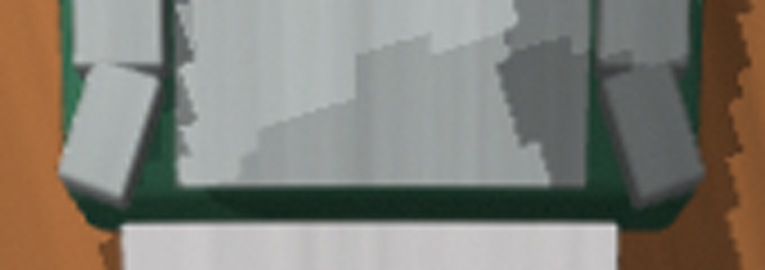

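Request:
{"fn": "carry_out", "kwargs": {"increments": [0.14,1.5,0.1,0,0,0,0.14,2.96,0.14,0,0,0,0.14,3.2,0.14,0,0,0]}}

```text
time: 10.28
position: [457.0, -43.7, 33.6]
tool_rot: [-0.683, 0.096, -0.098, 0.718]
contact_force: [-0.5, 0.2, -0.9]
grip_width: 43.8
```

```bash
python3 ins.py -40 0 20.5
```

```text
front jig -73.1 -0.9 20.2 F jig 0.0 0.5 -0.9 T [-0.15  0.07  0.  ] w 43.8
[-0.07  0.15  3.31] [ 0.002 -0.003 -0.003]
```

Request:
{"fn": "carry_out", "kwargs": {"increments": [-0.09,0.05,0.8,0,0,0,-0.09,0.09,1.7,0,0,0,-0.08,0.12,2.5,0,0,0,-0.08,0.15,3.3,0,0,0,-0.08,0.15,3.3,0,0,0]}}

```text
time: 10.9
position: [465.4, -10.6, 33.8]
tool_rot: [-0.683, 0.095, -0.098, 0.718]
contact_force: [-0.4, -1.2, -0.7]
grip_width: 43.4
```

```bash
python3 ins.py -35 0 18
```

```text
front jig -38.9 0.0 20.5 F jig -1.2 0.1 -0.7 T [-0.22  0.17 -0.06] w 43.4
[0.01 0.28 0.38] [ 0.001 -0.001 -0.002]
```

Request:
{"fn": "carry_out", "kwargs": {"increments": [0,0.1,0,0,0,0,0,0.2,0,0,0,0,0,0.25,0,0,0,0]}}

```text
time: 11.28
position: [465.4, -10.8, 31.3]
tool_rot: [-0.683, 0.095, -0.098, 0.718]
contact_force: [0.4, -0.4, -1.2]
grip_width: 43.1
```

```bash
python3 ins.py -20 0 18
```

```text
front jig -39.2 -0.1 17.8 F jig -0.3 -0.5 -1.2 T [-0.14  0.12 -0.05] w 43.1
[0.01 0.1  1.91] [ 0.001 -0.002 -0.003]
```

Request:
{"fn": "carry_out", "kwargs": {"increments": [0,0.05,0,0,0,0,0,0.1,0,0,0,0,0,0.1,0,0,0,0]}}

```text
time: 11.65
position: [465.3, -10.8, 30.2]
tool_rot: [-0.683, 0.095, -0.098, 0.718]
contact_force: [0.2, 0.7, -1.5]
grip_width: 43.7
```

Request:
{"fn": "carry_out", "kwargs": {"increments": [0,0.05,0,0,0,0,0,0.1,0,0,0,0,0,0.1,0,0,0,0]}}

```text
time: 12.02
position: [465.4, -10.7, 29.2]
tool_rot: [-0.683, 0.095, -0.098, 0.718]
contact_force: [0.7, 0.4, -1.3]
grip_width: 43.3
```

```bash
python3 ins.py -20 0 18
```

```text
front jig -39.1 -0.0 15.8 F jig 0.5 -0.6 -1.3 T [-0.18  0.07  0.01] w 43.3
[ 0.01 -0.11  1.91] [ 0.001 -0.002 -0.003]
```

```bash
cat > holes.py <<'E'
from h import *
def holes(im):  # BGR
    g=im.max(2); m=((g<45)*255).astype(np.uint8); m[:, :280]=0; m[:,360:]=0
    n,l,st,ce=cv2.connectedComponentsWithStats(m)
    o=[(ce[i].round(1).tolist(),int(st[i,4])) for i in range(1,n) if 120<st[i,4]<900 and ce[i][1]<330]
    b=im.astype(int); bl=(b[:,:,0]>b[:,:,2]+60)&(b[:,:,0]>b[:,:,1]+40); bl[:, :240]=0; bl[:,400:]=0
    y,x=np.where(bl[300:])
    col=bl[300:,300:335].sum(0)
    return o,'blue rows',np.median([np.where(bl[300:,i])[0].min()+300 for i in range(300,335)]),np.median([np.where(bl[300:,i])[0].max()+300 for i in range(300,335)]),x.min(),x.max()
if __name__=='__main__':
    for f in('w4','w5'):print(holes(cv2.imread(f'pics/{f}.png')))
    im=np.ascontiguousarray(imaging.camera('wrist')[:,:,::-1]);cv2.imwrite('pics/now.png',im);print(holes(im))
E
python3 holes.py
```

```text
([([316.7, 121.5], 346), ([317.0, 258.6], 265)], 'blue rows', np.float64(333.0), np.float64(357.0), np.int64(273), np.int64(362))
([([322.4, 45.4], 301), ([316.7, 121.7], 342), ([317.1, 258.8], 258)], 'blue rows', np.float64(333.0), np.float64(357.0), np.int64(273), np.int64(362))
([([316.7, 121.7], 343), ([317.0, 258.8], 260)], 'blue rows', np.float64(333.0), np.float64(357.0), np.int64(273), np.int64(362))
```

```bash
python3 - <<'E'
from h import *
import pickle
P=np.array([[70,22,6],[70,-22,6],[-70,22,6],[-70,-22,6]],float)
def pnp(c,u):
    K=np.array([[c['fx'],0,c['cx']],[0,c['fy'],c['cy']],[0,0,1]])
    ok,rv,t=cv2.solvePnP(P,np.array(u,float),K,np.array(c['dist']))
    F=np.diag([1,-1,-1.]);M=np.array(c['world_from_camera'])
    return M[:3,:3]@F@t[:,0]+M[:3,3],M[:3,:3]@F@cv2.Rodrigues(rv)[0]
c=pickle.load(open('w3.pkl','rb'));t,r=pnp(c,[[307,144],[360,145],[306,301],[354,301]]);print(t.round(1),r[2].round(3))
c,s=pickle.load(open('w4.pkl','rb'))
for d in(0,1,-1):
    t,r=pnp(c,[[263,49.5+d],[371.5,49.5+d],[273,357.5],[362.5,357.5]]);print(t.round(1),r[2].round(3))
t,r=pnp(c,[[263.5,49.5],[371,49.5],[272.5,357.5],[363,357.5]]);print(t.round(1),r[2].round(3))
# level hypothesis
B=frame(*(573.2,-202.0,1.556))
for z,dr in((71.3,0),(71.3,.05)):
    Q=B(P*[1,1,1]+[0,0,z]-np.c_[np.zeros(4),np.zeros(4),dr*(P[:,0]+42)]);print(proj(c,Q).round(1).tolist())
E
```

```text
[ 572.9 -201.4   -1.8] [-0.049  0.027  0.998]
[ 574.1 -201.3   69. ] [-0.052 -0.004  0.999]
[ 574.  -201.7   68.8] [-0.049 -0.004  0.999]
[ 574.1 -201.    69.3] [-0.056 -0.004  0.998]
[ 574.1 -201.    68.5] [-0.072 -0.004  0.997]
[[258.4, 49.4], [370.7, 48.8], [272.6, 358.0], [360.6, 357.5]]
[[260.4, 51.9], [368.8, 51.4], [272.3, 359.7], [360.9, 359.1]]
```

```bash
sed -i 's/19.0,112.4/13.2,112.4/g; s/droop=0.051/droop=0/' ins.py; python3 ins.py -39 0 20.5
```

```text
front jig -39.4 -0.0 21.6 F jig 0.1 0.4 -1.2 T [-0.14  0.16 -0.04] w 43.2
[ 0.02 -0.44  0.11] [-0.05  -0.002 -0.003]
```

Request:
{"fn": "carry_out", "kwargs": {"increments": [0,-0.44,0.05,-0.02,-0.001,0,0.01,-0.44,0.05,-0.05,-0.002,-0.002,0.01,-0.44,0.05,-0.05,-0.002,-0.002]}}

```text
time: 12.45
position: [465.6, -9.7, 33.5]
tool_rot: [0.701, -0.095, 0.095, -0.701]
contact_force: [0.1, 0.2, -0.9]
grip_width: 43.3
```

Request:
{"fn": "carry_out", "kwargs": {"increments": [0,0.1,0,0,0,0,0,0.2,0,0,0,0,0,0.2,0,0,0,0]}}

```text
time: 12.82
position: [465.5, -9.9, 31.5]
tool_rot: [-0.701, 0.096, -0.095, 0.701]
contact_force: [-1.2, 0.4, -0.8]
grip_width: 43.0
```

```bash
python3 ins.py -25 0 18
```

```text
front jig -39.0 0.4 18.3 F jig 0.1 1.3 -0.8 T [-0.09  0.06  0.03] w 43.0
[0.02 0.03 1.4 ] [ 0.     0.001 -0.001]
```

Request:
{"fn": "carry_out", "kwargs": {"increments": [0,0.04,0,0,0,0,0,0.08,0,0,0,0,0,0.08,0,0,0,0]}}

```text
time: 13.2
position: [465.5, -10.0, 30.7]
tool_rot: [-0.701, 0.096, -0.095, 0.701]
contact_force: [-0.4, 0.4, -0.3]
grip_width: 43.0
```

```bash
python3 ins.py -25 0 18; python3 holes.py | tail -1
```

```text
front jig -39.2 0.3 17.5 F jig 0.3 0.5 -0.3 T [-0.07  0.13 -0.  ] w 43.0
[ 0.02 -0.05  1.42] [ 0.     0.001 -0.001]
([([316.7, 121.7], 349), ([316.9, 259.0], 257)], 'blue rows', np.float64(333.0), np.float64(357.0), np.int64(273), np.int64(362))
```

Request:
{"fn": "carry_out", "kwargs": {"increments": [0.01,-0.03,0.7,0,0,0,0.02,-0.03,1.4,0,0,0,0.02,-0.03,2.1,0,0,0,0.02,-0.03,2.8,0,0,0,0.02,-0.03,2.8,0,0,0]}}

```text
time: 13.88
position: [473.5, 18.1, 30.9]
tool_rot: [-0.7, 0.095, -0.094, 0.701]
contact_force: [0.5, 1.2, -0.5]
grip_width: 43.2
```

```bash
python3 ins.py 14 0 17.6; python3 holes.py | tail -1
```

```text
front jig -9.9 0.4 17.8 F jig 1.3 -0.1 -0.5 T [0.03 0.01 0.01] w 43.2
[0.02 0.02 2.39] [-0.001  0.003 -0.001]
([([316.7, 121.7], 349), ([317.0, 259.0], 256)], 'blue rows', np.float64(333.0), np.float64(357.0), np.int64(273), np.int64(362))
```

Request:
{"fn": "carry_out", "kwargs": {"increments": [0.02,0.02,0.6,0,0,0,0.02,0.02,1.2,0,0,0,0.02,0.02,1.8,0,0,0,0.02,0.02,2.3,0,0,0,0.02,0.02,2.3,0,0,0]}}

```text
time: 14.55
position: [480.0, 40.8, 30.8]
tool_rot: [-0.7, 0.095, -0.094, 0.701]
contact_force: [0.8, 0.1, 0.8]
grip_width: 43.4
```

```bash
python3 ins.py 20 0 17.6
```

```text
front jig 13.6 0.3 17.8 F jig 0.3 -0.8 0.8 T [ 0.11 -0.01  0.01] w 43.4
[-0.01  0.    0.64] [-0.001  0.004 -0.001]
```

Request:
{"fn": "carry_out", "kwargs": {"increments": [0,0,0.1,0,0,0,0,0,0.2,0,0,0]}}

```text
time: 14.8
position: [480.4, 42.3, 30.9]
tool_rot: [-0.7, 0.095, -0.094, 0.701]
contact_force: [0.5, -0.7, 1.1]
grip_width: 43.2
```

Request:
{"fn": "carry_out", "kwargs": {"increments": [0,0,0.1,0,0,0,0,0,0.2,0,0,0]}}

```text
time: 15.05
position: [480.9, 44.0, 30.9]
tool_rot: [-0.7, 0.095, -0.095, 0.701]
contact_force: [0.8, -0.2, 0.7]
grip_width: 43.3
```

Request:
{"fn": "carry_out", "kwargs": {"increments": [0,0,0.1,0,0,0,0,0,0.1,0,0,0]}}

```text
time: 15.3
position: [481.3, 45.1, 30.9]
tool_rot: [-0.7, 0.095, -0.095, 0.701]
contact_force: [-0.2, -1.0, 1.2]
grip_width: 43.1
```

Request:
{"fn": "carry_out", "kwargs": {"increments": [0,0,0.1,0,0,0,0,0,0.1,0,0,0]}}

```text
time: 15.55
position: [481.6, 46.2, 30.9]
tool_rot: [-0.7, 0.095, -0.095, 0.701]
contact_force: [0.5, -0.7, 0.8]
grip_width: 42.8
```

```bash
python3 ins.py 20 0 17.6
```

```text
front jig 19.3 0.1 17.8 F jig -0.6 -0.6 0.8 T [-0.23  0.14  0.03] w 42.8
[-0.02  0.01  0.07] [-0.001  0.003 -0.001]
```

Now the feeling range: 1 mm steps relative to the measured pose (so force cannot build up).

Request:
{"fn": "carry_out", "kwargs": {"increments": [0,0,0.1,0,0,0,0,0,0.1,0,0,0]}}

```text
time: 15.8
position: [481.9, 47.3, 30.9]
tool_rot: [-0.7, 0.095, -0.095, 0.701]
contact_force: [0.3, -0.8, 1.3]
grip_width: 43.3
```

Request:
{"fn": "carry_out", "kwargs": {"increments": [0,0,0.1,0,0,0,0,0,0.1,0,0,0]}}

```text
time: 16.05
position: [482.3, 48.4, 30.9]
tool_rot: [-0.7, 0.095, -0.095, 0.701]
contact_force: [-0.0, -0.4, 0.7]
grip_width: 43.3
```

Request:
{"fn": "carry_out", "kwargs": {"increments": [0,0,0.1,0,0,0,0,0,0.1,0,0,0]}}

```text
time: 16.3
position: [482.6, 49.5, 30.9]
tool_rot: [-0.7, 0.095, -0.094, 0.701]
contact_force: [-0.7, -1.6, 1.4]
grip_width: 43.1
```

Request:
{"fn": "carry_out", "kwargs": {"increments": [0,0,0.1,0,0,0,0,0,0.1,0,0,0]}}

```text
time: 16.55
position: [482.9, 50.6, 30.9]
tool_rot: [-0.7, 0.095, -0.094, 0.701]
contact_force: [0.8, -1.4, 1.1]
grip_width: 43.4
```

Request:
{"fn": "carry_out", "kwargs": {"increments": [0,0,0.1,0,0,0,0,0,0.1,0,0,0]}}

```text
time: 16.8
position: [483.2, 51.7, 30.9]
tool_rot: [-0.7, 0.095, -0.094, 0.701]
contact_force: [-0.4, 0.1, 1.2]
grip_width: 43.5
```

```bash
python3 ins.py 25 0 17.6;  python3 holes.py | tail -1
```

```text
front jig 25.0 0.1 17.9 F jig -0.0 0.4 1.2 T [-0.31  0.13  0.01] w 43.5
[-0.03  0.01  0.  ] [-0.001  0.004 -0.   ]
([([316.8, 121.8], 350), ([317.0, 259.1], 258)], 'blue rows', np.float64(333.0), np.float64(357.0), np.int64(273), np.int64(362))
```

Request:
{"fn": "carry_out", "kwargs": {"increments": [0,0,0.1,0,0,0,0,0,0.1,0,0,0]}}

```text
time: 17.1
position: [483.5, 52.7, 30.9]
tool_rot: [-0.7, 0.095, -0.094, 0.701]
contact_force: [-0.8, -0.3, 0.3]
grip_width: 43.2
```

Request:
{"fn": "carry_out", "kwargs": {"increments": [0,0,0.1,0,0,0,0,0,0.1,0,0,0]}}

```text
time: 17.35
position: [483.8, 53.8, 30.9]
tool_rot: [-0.7, 0.094, -0.094, 0.701]
contact_force: [-0.6, 0.1, 1.4]
grip_width: 43.4
```

Request:
{"fn": "carry_out", "kwargs": {"increments": [0,0,0.1,0,0,0,0,0,0.1,0,0,0]}}

```text
time: 17.6
position: [484.1, 54.9, 31.0]
tool_rot: [-0.7, 0.094, -0.094, 0.701]
contact_force: [-0.7, -1.0, 2.7]
grip_width: 43.4
```

Request:
{"fn": "carry_out", "kwargs": {"increments": [0,0,0.1,0,0,0,0,0,0.1,0,0,0]}}

```text
time: 17.85
position: [484.3, 55.5, 31.0]
tool_rot: [-0.7, 0.095, -0.094, 0.701]
contact_force: [-1.2, -2.1, 1.1]
grip_width: 43.1
```

Request:
{"fn": "carry_out", "kwargs": {"increments": [0,0,0.1,0,0,0,0,0,0.1,0,0,0]}}

```text
time: 18.1
position: [484.3, 55.5, 31.0]
tool_rot: [0.701, -0.095, 0.095, -0.701]
contact_force: [-0.7, -4.3, 2.7]
grip_width: 42.9
```

```bash
python3 ins.py 25 0 17.6;  python3 holes.py | tail -1
```

```text
front jig 29.0 0.0 17.7 F jig -4.3 -0.4 2.7 T [-1.09  0.36 -0.05] w 42.9
[-0.03  0.02 -0.4 ] [ 0.     0.003 -0.   ]
([([316.6, 121.9], 346), ([316.9, 259.3], 258)], 'blue rows', np.float64(333.0), np.float64(357.0), np.int64(273), np.int64(362))
```

Request:
{"fn": "carry_out", "kwargs": {"increments": [0,0,0.13,0,0,0,0,0,0.13,0,0,0,0,0,0.13,0,0,0]}}

```text
time: 18.52
position: [484.3, 55.5, 31.0]
tool_rot: [0.701, -0.095, 0.095, -0.7]
contact_force: [-1.2, -4.6, 2.0]
grip_width: 43.5
```

```bash
python3 ins.py 25 0 17.6
```

```text
front jig 29.0 -0.0 17.6 F jig -4.8 -0.1 2.0 T [-1.33  0.42  0.04] w 43.5
[-0.03  0.02 -0.4 ] [ 0.002  0.002 -0.   ]
```

Request:
{"fn": "carry_out", "kwargs": {"increments": [0,0,0.05,0,0,0,0,0,0.05,0,0,0,0,0,0.05,0,0,0], "hand": 65}}

```text
time: 18.9
position: [484.6, 57.2, 30.8]
tool_rot: [0.701, -0.095, 0.094, -0.701]
contact_force: [-0.5, -0.6, 0.4]
grip_width: 59.9
```

Request:
{"fn": "carry_out", "kwargs": {"increments": [0,-1,0,0,0,0,0,-4,0,0,0,0,0,-9,0,0,0,0,0,-14,0,0,0,0,0,-19,0,0,0,0]}}

```text
time: 19.52
position: [484.4, 57.5, 223.1]
tool_rot: [0.701, -0.095, 0.094, -0.701]
contact_force: [0.9, 0.2, -0.7]
grip_width: 60.6
```

```bash
python3 - <<'E'
from h import *
import pickle
s=readout.read_state();print(s['position'],s['contact_force'].round(1),s['grip_width'])
c=imaging.calibration('wrist');im=np.ascontiguousarray(imaging.camera('wrist')[:,:,::-1]);cv2.imwrite('pics/w6.png',im);pickle.dump((c,s),open('w6.pkl','wb'))
b=im.astype(int);bl=(b[:,:,0]>b[:,:,2]+60)&(b[:,:,0]>b[:,:,1]+40)
n,l,st,ce=cv2.connectedComponentsWithStats((bl*255).astype(np.uint8))
for i in range(1,n):
    if st[i,4]>100: print(st[i],ce[i].round(1))
J=frame(506.2,136,1.299)
print('pred blue centre',proj(c,J([[29-133,0,24]])).round(1))
r0=R.from_quat(s['tool_rot']);p0=s['position']
# target: tool tilt .9 as before
ay=J([0,1,0])[0]-J([0,0,0])[0]
Rt=R.from_rotvec(.89*ay)*rot_down(1.299-np.pi/2); v=(r0.inv()*Rt).as_rotvec()
pts=[(507,110,240),(520,165,240),(530,215,210),(525.8,209.2,161)]
for P,f in zip(pts,(.2,.4,.6,.8)): print((r0.inv().apply(np.array(P)-p0)/10).round(1),(v*f).round(3))
E
```

```text
[484.35111742  57.5033049  223.05275016] [ 0.9  0.2 -0.7] 60.58717342607104
[296 230  45  14 630] [318.  236.5]
pred blue centre [[317.4 236.6]]
[ 0.8 -1.7  5.7] [-0.178  0.001  0.   ]
[ 0.6 -1.7 11.3] [-0.356  0.001  0.   ]
[ 0.2  1.3 16.4] [-0.534  0.002  0.001]
[-0.   6.2 15.7] [-0.712  0.003  0.001]
```

Request:
{"fn": "carry_out", "kwargs": {"increments": [0.8,-1.7,5.7,-0.178,0,0,0.6,-1.7,11.3,-0.356,0,0,0.2,1.3,16.4,-0.534,0.002,0.001,0.1,2,17,-0.712,0.003,0.001,0.1,3,17.5,-0.89,0.003,0.001], "hand": 50}}

```text
time: 20.2
position: [536.1, 227.6, 199.7]
tool_rot: [0.934, -0.124, 0.05, -0.33]
contact_force: [1.0, -0.6, -0.5]
grip_width: 46.5
```

```bash
python3 - <<'E'
from h import *
J=frame(506.2,136,1.299)
ay=J([0,1,0])[0]-J([0,0,0])[0]
Rt=R.from_rotvec(.89*ay)*rot_down(1.299-np.pi/2)
s=readout.read_state();print(s['position'],s['joints'].round(2))
print(rel([525.3,209.2,161],Rt))
E
```

```text
[536.13426876 227.61153585 199.67372513] [-1.04  1.06  0.86  1.23 -0.    1.63 -0.58]
(array([-0.60272772,  4.03317662,  1.70012827]), array([-0.00041286, -0.00704413,  0.01024752]))
```

Request:
{"fn": "carry_out", "kwargs": {"increments": [-0.3,1.5,1.7,0,-0.004,0.005,-0.6,4,1.7,0,-0.007,0.01,-0.6,4,1.7,0,-0.007,0.01]}}

```text
time: 20.58
position: [524.2, 207.0, 161.6]
tool_rot: [0.934, -0.13, 0.046, -0.331]
contact_force: [-0.2, 1.2, 0.2]
grip_width: 46.3
```

```bash
python3 clip.py 0 .9
```

```text
F [-0.2  1.2  0.2] T [ 0.66 -0.14 -0.01] 46.3 [-1.04  1.08  0.84  1.32 -0.02  1.54 -0.59]
grip in jig 79.5 1.7 166.7 rad 132.1 th 1.517 tool tilt 0.89
0.9 [0.2  7.85 0.13] [0. 0. 0.]
```

Request:
{"fn": "carry_out", "kwargs": {"increments": [0.2,3,0.13,0,0,0,0.2,5.5,0.13,0,0,0,0.2,7.4,0.13,0,0,0,0.2,7.8,0.13,0,0,0,0.2,7.8,0.13,0,0,0]}}

```text
time: 21.2
position: [510.5, 149.5, 112.5]
tool_rot: [0.933, -0.13, 0.047, -0.332]
contact_force: [0.3, -0.8, 0.2]
grip_width: 46.0
```

```bash
python3 clip.py 0 .9; python3 - <<'E'
from h import *
cv2.imwrite('pics/w7.png',imaging.camera('wrist')[:,:,::-1])
im=cv2.imread('pics/w7.png').astype(int);b,g,r=im[...,0],im[...,1],im[...,2]
n,l,st,ce=cv2.connectedComponentsWithStats((((r>150)&(g<60)&(b<60))*255).astype(np.uint8))
for i in range(1,n):
    if st[i,4]>150: print(st[i],ce[i].round(1))
J=frame(506.2,136,1.299);c=imaging.calibration('wrist')
s=readout.read_state();T=lambda v:s['position']+R.from_quat(s['tool_rot']).apply(v)
print(proj(c,[T([0,-8,0]),T([11,-8,0]),T([-11,-8,0])]).round(1).tolist())
Rt=R.from_rotvec(.89*(J([0,1,0])[0]-J([0,0,0])[0]))*rot_down(1.299-np.pi/2);print(rel(s['position'],Rt)[1])
E
```

```text
F [ 0.3 -0.8  0.2] T [ 0.7  -0.14  0.03] 46.0 [-1.02  1.09  0.83  1.5  -0.02  1.34 -0.58]
grip in jig 20.3 -0.5 117.6 rad 90.7 th 0.916 tool tilt 0.887
0.9 [-0.05  0.16  0.04] [0. 0. 0.]
[[317.2, 324.7], [342.4, 324.7], [292.1, 324.7]]
[-0.00284141 -0.00323496 -0.00279565]
```

```bash
python3 - <<'E'
from h import *
im=cv2.imread('pics/w7.png').astype(int);b,g,r=im[...,0],im[...,1],im[...,2]
n,l,st,ce=cv2.connectedComponentsWithStats((((r>80)&(r>4*g)&(r>4*b))*255).astype(np.uint8))
for i in range(1,n):
    if st[i,4]>100: print(st[i],ce[i].round(1))
E
```

```text
[ 291  304   50   39 1768] [315.7 321.5]
```

Request:
{"fn": "carry_out", "kwargs": {"increments": [-0.05,0.16,0.04,0,0,0,-0.05,0.16,0.04,0,0,0,-0.05,0.16,0.04,0,0,0,-0.05,0.16,0.04,0,0,0,-0.05,0.16,0.04,0,0,0], "hand": 15}}

```text
time: 21.88
position: [509.8, 149.2, 111.1]
tool_rot: [0.933, -0.129, 0.046, -0.332]
contact_force: [-0.0, 1.5, 2.0]
grip_width: 21.5
```

```bash
python3 clip.py 1 .8 .7 .6 .5 .45
```

```text
F [-0.   1.5  2. ] T [ 0.66  0.02 -0.1 ] 21.5 [-1.02  1.09  0.83  1.5  -0.02  1.33 -0.59]
grip in jig 19.9 0.0 116.2 rad 89.7 th 0.905 tool tilt 0.887
0.8 [ 0.01  0.92 -0.11] [ 0.105 -0.     0.   ]
0.7 [ 0.01  1.81 -0.09] [ 0.205 -0.001  0.001]
0.6 [0.01 2.69 0.02] [ 0.305 -0.001  0.001]
0.5 [0.01 3.55 0.22] [ 0.405 -0.001  0.001]
0.45 [0.01 3.97 0.35] [ 0.455 -0.001  0.001]
```

Request:
{"fn": "carry_out", "kwargs": {"increments": [0,0.92,-0.11,0.105,0,0,0,1.81,-0.09,0.205,0,0,0,2.69,0.02,0.305,0,0,0,3.55,0.22,0.405,0,0,0,3.97,0.35,0.455,0,0]}}

```text
time: 22.5
position: [502.2, 121.9, 83.4]
tool_rot: [0.833, -0.116, 0.075, -0.536]
contact_force: [0.5, 1.0, -2.2]
grip_width: 21.6
```

```bash
python3 clip.py 1 .4 .3 .25 .2 .15 .12 .1
```

```text
F [ 0.5  1.  -2.2] T [ 0.55 -0.02  0.05] 21.6 [-0.88  0.85  0.71  1.79 -0.2   0.9  -0.43]
grip in jig -11.4 0.1 90.7 rad 89.9 th 0.452 tool tilt 0.428
0.4 [ 0.01  0.45 -0.06] [ 0.052 -0.     0.   ]
0.3 [ 0.01  1.34 -0.09] [ 0.152 -0.     0.001]
0.25 [ 0.01  1.78 -0.08] [ 0.202 -0.     0.001]
0.2 [ 0.01  2.22 -0.04] [ 0.252 -0.     0.001]
0.15 [0.01 2.66 0.02] [ 0.302 -0.     0.001]
0.12 [0.01 2.92 0.07] [ 0.332 -0.     0.002]
0.1 [0.01 3.1  0.11] [ 0.352 -0.     0.002]
```

Request:
{"fn": "carry_out", "kwargs": {"increments": [0,0.45,-0.06,0.052,0,0,0,0.9,-0.08,0.1,0,0,0,1.34,-0.09,0.152,0,0,0,1.78,-0.08,0.202,0,0,0,2.22,-0.04,0.252,0,0]}}

```text
time: 23.12
position: [499.6, 112.6, 62.8]
tool_rot: [0.759, -0.105, 0.089, -0.637]
contact_force: [2.0, 0.7, -5.0]
grip_width: 21.7
```

```bash
python3 clip.py 1 .15 .13 .115 .1 .09
```

```text
F [ 2.   0.7 -5. ] T [ 0.54 -0.12  0.07] 21.7 [-0.7   0.75  0.55  1.93 -0.35  0.67 -0.24]
grip in jig -22.9 0.1 70.7 rad 89.9 th 0.194 tool tilt 0.174
0.15 [ 0.01  0.39 -0.06] [0.044 0.    0.   ]
0.13 [ 0.01  0.56 -0.07] [0.064 0.    0.   ]
0.115 [ 0.01  0.69 -0.08] [0.079 0.    0.   ]
0.1 [ 0.01  0.83 -0.08] [0.094 0.    0.   ]
0.09 [ 0.01  0.92 -0.09] [0.104 0.    0.001]
```

Request:
{"fn": "carry_out", "kwargs": {"increments": [0,0.2,-0.03,0.022,0,0,0,0.39,-0.06,0.044,0,0,0,0.56,-0.07,0.064,0,0,0,0.69,-0.08,0.079,0,0]}}

```text
time: 23.62
position: [499.0, 110.8, 55.9]
tool_rot: [0.733, -0.101, 0.093, -0.666]
contact_force: [1.2, 1.0, -6.1]
grip_width: 21.5
```

```bash
python3 clip.py 1 .11 .1 .09 .08
```

```text
F [ 1.2  1.  -6.1] T [ 0.42 -0.19  0.06] 21.5 [-0.61  0.72  0.47  1.97 -0.41  0.6  -0.17]
grip in jig -25.4 0.1 63.8 rad 89.8 th 0.113 tool tilt 0.095
0.11 [ 0.01  0.02 -0.02] [0.003 0.    0.   ]
0.1 [ 0.01  0.11 -0.03] [0.013 0.    0.   ]
0.09 [ 0.01  0.2  -0.04] [0.023 0.    0.   ]
0.08 [ 0.01  0.29 -0.05] [0.033 0.    0.   ]
```

Request:
{"fn": "carry_out", "kwargs": {"increments": [0,0.06,-0.02,0.007,0,0,0,0.11,-0.03,0.013,0,0,0,0.11,-0.03,0.013,0,0]}}

```text
time: 24.0
position: [499.0, 110.7, 55.1]
tool_rot: [0.728, -0.101, 0.094, -0.671]
contact_force: [1.3, 2.1, -2.2]
grip_width: 21.5
```

Request:
{"fn": "carry_out", "kwargs": {"increments": [0,0.05,-0.01,0.006,0,0,0,0.1,-0.01,0.012,0,0,0,0.1,-0.01,0.012,0,0]}}

```text
time: 24.38
position: [499.1, 110.7, 54.8]
tool_rot: [0.724, -0.1, 0.094, -0.676]
contact_force: [-0.5, 2.5, 5.1]
grip_width: 21.6
```

```bash
python3 clip.py 1 .09 .08 .07
```

```text
F [-0.5  2.5  5.1] T [0.3  0.46 0.02] 21.6 [-0.58  0.71  0.45  1.98 -0.42  0.58 -0.14]
grip in jig -25.8 0.1 62.8 rad 89.9 th 0.101 tool tilt 0.068
0.09 [ 0.01  0.1  -0.03] [0.011 0.    0.   ]
0.08 [ 0.01  0.18 -0.04] [0.021 0.    0.   ]
0.07 [ 0.01  0.27 -0.05] [0.031 0.    0.   ]
```

Request:
{"fn": "carry_out", "kwargs": {"increments": [0,0,0,0,0,0,0,0,0,0,0,0,0,0,0,0,0,0], "hand": 50}}

```text
time: 24.75
position: [498.9, 110.2, 54.7]
tool_rot: [0.724, -0.1, 0.095, -0.676]
contact_force: [-0.0, -0.4, 0.1]
grip_width: 44.9
```

Request:
{"fn": "carry_out", "kwargs": {"increments": [0,-2,0,0,0,0,0,-6,0,0,0,0,0,-11,0,0,0,0,0,-16,0,0,0,0]}}

```text
time: 25.25
position: [501.3, 120.6, 215.6]
tool_rot: [0.724, -0.1, 0.095, -0.676]
contact_force: [-0.1, 0.1, 0.5]
grip_width: 46.4
```

```bash
python3 - <<'E'
from h import *
s=readout.read_state();print(s['position'],s['contact_force'].round(1),s['grip_width'])
c=imaging.calibration('wrist');im=np.ascontiguousarray(imaging.camera('wrist')[:,:,::-1]);cv2.imwrite('pics/w8.png',im[40:440])
b=im.astype(int);bl=(b[:,:,0]>b[:,:,2]+60)&(b[:,:,0]>b[:,:,1]+40)
n,l,st,ce=cv2.connectedComponentsWithStats((bl*255).astype(np.uint8))
for i in range(1,n):
    if st[i,4]>100: print(st[i],ce[i].round(1))
J=frame(506.2,136,1.299);print(proj(c,J([[-104,0,24],[-28+2.2,0,63]])).round(1).tolist())
E
```

```text
[501.34633039 120.63975924 215.61807476] [-0.1  0.1  0.5] 46.411048893455856
[297 280  44  13 530] [319.1 286.4]
[[318.1, 286.2], [317.9, 225.8]]
```

View pics/w8.png

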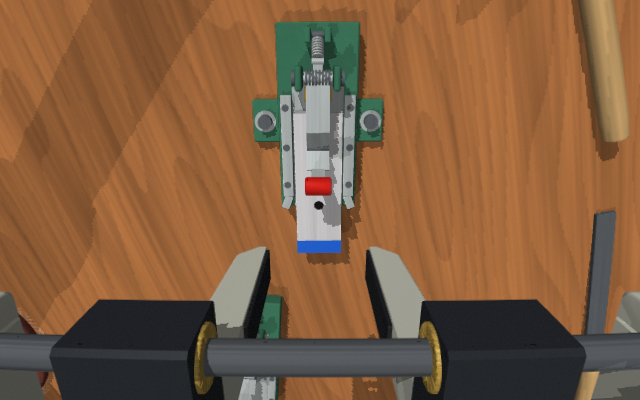

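The picture shows the blank lying in the channel under the clip. The red grip is at (318,186) and the blue end sticks out at (319,246). The robot is clear of everything, so I am handing the job in.

```bash
python3 -c "
from rig import finish_job;print(finish_job())"
```

```text
the job is handed in; nothing more can be done
None
```

The blank is held in the leftmost jig, home against the stop head with its blue end sticking out. The clip rests on it, and I have handed the job in (about 25 s of the 72 s used).

- **Clip up:** I gripped the red grip by its flat ends, swung the clip to 0.89 rad and let go. It stayed up.
- **Blank in:** I slid it flat along the bed and felt for the stop in 1 mm steps. It met the head at jig x ≈ 29 mm, so about 49 mm sticks out (the range given is 42–58 mm). It held there at a steady 4–5 N.
- **Clip down:** I eased it down in the grip all the way. The foot settled at 0.10 rad, as expected for a 6 mm blank, and then I let go.

**Last checks:** After I backed off, the wrist picture showed the blue end within 1 pixel of where a seated blank should be. The clip was on the blank, and the contact force was about zero.

**One check disagreed:** the camera showed the held blank drooping 0.05 rad. The same camera gave the same tilt when the blank lay flat on the bench, so it was camera error. I had tilted the tool to match and levelled it again before setting the blank on the bed.

I did not take a final overview picture of the bench. The arm never went near the hammer, file or screwdriver.

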